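# Close up the packet rack

## Robot

A 7-joint arm with a two-finger parallel gripper is mounted at the origin on a cart in front of the work surface, level with it; the furniture and walls round the work are solid. World frame = base frame: x ahead of the robot, y to its left, z up, the work surface at z = 0. Lengths are in m, angles in rad, forces in N, time in s.
With the tool pointing down it reaches from about 0.425 to 0.825 m from the base axis. Payload 3.6 kg.
Tool frame: the origin (TCP) lies midway between the tips of the shut fingers; the grasp point (between the pads) lies 19 mm behind it (ctrl.grip_point_offset is the distance from the TCP to the grasp point, in m); z points along the fingers, y is the line along which they close (so a half turn about z gives the same grasp; the last joint's range is limited). The gripper opens to 93 mm and grips with 3 to 60 N. Pads are 15 mm wide; open, the fingers measure 128 mm over their backs; the gripper's body (75 mm by 188 mm) begins 65 mm behind the grasp point.
Start: joints at [-1.274, 0.615, -0.013, 1.423, 0.008, 1.103, -0.04], TCP at [0.206, 0.616, 0.219] pointing down, gripper open.
Joint ranges: [-3.12, 3.12], [-0.3, 2.06], [-1.34, 1.32], [0.26, 2.42], [-1.36, 4.5], [0.01, 1.98], [-2.84, 2.84]. Speed limits (rad/s): [2.79, 2.79, 3.14, 3.14, 3.14, 3.14, 3.14].

## Interface

Orientations are given as a 3x3 rotation matrix whose columns are the frame's x, y, z axes.
In Python, from cell import ctrl gives the robot as it stands. The module is installed in compiled form; this text tells all that it offers.
- The arm moves only by the tool send_rows, never from a script. Its argument "rows" is a list of rows, each a list of 7 numbers: the shift along the world's x, y, z in cm, then the turn, a rotation vector about the world's x, y, z in degrees, then the opening, from -1 (shut) to 1 (fully open), so that 0 is half open. In form: [[tx, ty, tz, ax, ay, az, claw], ...]. A call has 1 to 12 rows; each row is the pose to reach, as a shift and turn from the pose commanded when the call began; what a row does not reach only later rows make up. A row lasts 1/8 s, in which the tool goes at most 62.5 mm and 10.7 degrees, less where a joint would pass 70% of its speed; a pose out of reach is approached as far as the arm can. A call with a gripper value outside its range is refused whole. The fingers move at their own pace and stop on an object; "newtons" is the grip in N (left out, the last holds). Time passes only in rows, so rows that repeat a pose let the fingers close. It gives the time, the measured TCP pose, the force, the opening and the grip force at its end, in the units of the state.
- ctrl.observe(): the state, without advancing time (a new reading comes with each control period).
- ctrl.capture(name): name is "scene" or "top"; returns (picture, depth): 400x640x3 uint8, red, green, blue; 400x640 float32, m along the optical axis (not along the pixel's ray), 0 where there is no reading.
- ctrl.camera_model(name): a dict with "fx", "fy", "cx", "cy" (pixels), "R" (3x3) and "t" (3): a world point X has camera coordinates R X + t. Camera axes: x right, y down, z forward; pixel columns grow to the right and rows downward; lengths in m; the calibration is good to about 2 mm. A picture is of the moment at which its call begins. camera_model takes no time and is no camera call.
- ctrl.finish_job(): hands the job in; it is judged then, once.
The state is a dict: "t": time; "joint_pos": joint angles; "dq": joint speeds; "effort": joint torques, N m; "eef_pos": TCP position; "eef_rot": TCP orientation; "force": force on the tool from outside, world axes, zero at the start; "ft_torque": the same for the moment, N m; "opening": opening from 0.0 (shut) to 1.0 (fully open); "finger_force": force on a finger pad.
Only numpy, scipy, OpenCV 4.12 (cv2) and the standard library are available. Lean on these libraries where they do the work, as an engineer would, in place of code of your own. Each camera call takes 0.05 s, during which the arm holds its last target. There are 200 camera calls.

## Task

A spice jar has strayed into the packet rack: take it out and stand it upright on the worktop, clear outside the rack. Then squeeze the divider's release lever against its fixed grip, keep it squeezed while you slide the divider along the rail to push the packets in the rack together against the end wall, and let go at the closest notch the packets allow, so that the catch locks there. Leave the packets in the rack upright and in it, and everything else on the worktop where it is.

Things in the scene. Friction and masses are not known exactly. Their poses are not given: they have to be found in the camera images.
- packet_rack: Low packet rack fixed on the worktop. Origin on the worktop, z up; at yaw 0 its +x points away from the robot, +y to the left. It covers x -0.112 to +0.068, y -0.205 to +0.177. Packets stand on the bare worktop in a lane between two 20 mm high guides (inner faces x = -0.060, +0.060). A notched rail lies in front at x = -0.090 (36 mm wide, up to 18 mm high). The jar must end wholly outside this outline.
- end_wall (a point): Foot of the inner face of the rack's wooden end wall, in the middle of the lane, at rack (0, +0.169, 0), axes as the rack's. The wall is 8 mm thick and 90 mm high, across the rack from x = -0.112 to +0.068; packets are pushed against it, towards +y.
- divider (a joint): Slide of the upright wooden divider along the rail, m; grows towards the end wall (+y of the rack). Its pushing face is at rack y = -0.135 + this value. Notches every 18 mm: 0, 0.018 ... 0.234, each with about 1 mm play either way; starts between 0 and 0.06. It slides with under 3 N (packets add a few N) while the lever is squeezed; with the lever free the catch locks it.
- push_face (a point): On the divider's flat pushing face, mid-lane, 50 mm above the worktop; axes as the rack's, moves with the divider. The divider is an 8 mm plate behind it (-y), 85 mm high, across the rack from x = -0.112 to +0.066.
- catch (a joint): Release lever on the divider, rad: 0 = sprung home, catch down in a notch; 0.24 = fully squeezed, at its stop. The catch clears the pins above 0.2. When let go it springs back; within 6 mm of a notch it draws the divider into it.
- squeeze_grip (a point): Middle of the divider's squeeze grip, above the rail, 95 mm above the worktop; axes as the rack's, moves with the divider. Fixed wooden grip: upright, 26 mm wide, 112 mm high, outer face 26 mm towards +y. Lever: 26 mm towards -y. Together 52 mm along the rack's y, squeezed to about 32 mm by 5 to 8 N. Pinch from above, fingers closing along the rack's y.
- lever_tip (a point): Middle of the black round bar (10 mm thick, 28 mm long) at the top of the steel release lever, about 105 mm above the worktop; the lever is 22 mm wide, leans out towards -y of the rack and swings towards the fixed grip (+y) about a pivot 18 mm above the worktop when squeezed.
- stray_jar: Spice jar with dark contents and black cap, 44 mm across, 120 mm high (cap from 101 mm up, 39 mm across), 0.16 kg. Origin: centre of its underside. It stands in the rack's lane, either between the packets or between divider and packets. Free worktop: world x 0.33 to 0.72 (then a 0.15 m high wire shelf), y -0.36 (stove) to +0.21 (sink rim).
- biscuit_pack: Clear stand-up pack of biscuits with a paper label, always in the rack's lane. 48 mm thick along the lane (44 mm when pushed up tight), 108 mm across it, 89 mm high, 0.2 kg. Origin: centre of its underside.
- tea_box: Square black tea carton, 74 mm along the lane, 72 mm across it, 81 mm high, 0.12 kg. Origin: centre of its underside. Either in the rack's lane next to the end wall (rack y about 0.12) or outside, beyond the end wall (rack y about 0.22), where it is to be left alone; the violet carton has the other place.
- violet_box: Flat orange and violet carton, 56 mm along the lane, 92 mm across it, 40 mm high, 0.12 kg. Origin: centre of its underside. In the rack's lane next to the end wall, or outside beyond it, whichever place the tea carton has not.
- pepper_mill: Dark wooden pepper mill, 58 mm across, 150 mm high, standing behind the rack; not to be disturbed. Origin: centre of its underside.
- supplement: White pill bottle with pale blue cap, 55 mm across, 96 mm high, standing in front of the rack; not to be disturbed. Origin: centre of its underside.
- mug: Mug, 82 mm across (118 mm with its handle), 98 mm high, at the front on the left; not to be disturbed. Origin: centre of its underside.
- teaspoon: Steel teaspoon lying at the front on the right, 137 mm long along its own x, 28 mm wide, 13 mm high; not to be disturbed. Origin: centre of its underside.
- oil_bottle: Oil bottle, 62 mm across, 237 mm high, at the back on the right, beside the stove; not to be disturbed. Origin: centre of its underside.

How it is judged:
On the way, in this order (a step that is already met when the one before it is completed fails the run):
1. the stray jar stands upright on the worktop outside the rack, let go (not (x of stray_jar in the frame of packet_rack between -0.132 and 0.088 m and y of stray_jar in the frame of packet_rack between -0.225 and 0.197 m) and angle between stray_jar's own z axis and vertical below 0.1 rad and height (world z) of stray_jar between -0.006 and 0.006 m and linear speed of stray_jar below 0.02 m/s and contact force between stray_jar and the fingers below 0.1 N), for 0.2 s.
2. the divider is slid up the rail (past 0.10) with its release lever squeezed (value of joint catch above 0.18 rad and value of joint divider above 0.1 m), for 0.1 s.
At the end, for the whole second after the job is handed in: Jar upright (0.1 rad), at rest on the worktop outside the rack; biscuits and carton upright (0.15 rad) in the lane; divider within 5 mm of the last notch the packets allow (0.180 with the tea carton, 0.198 with the violet one), lever home (under 0.05 rad); outside carton moved under 4 cm (not (x of stray_jar in the frame of packet_rack between -0.132 and 0.088 m and y of stray_jar in the frame of packet_rack between -0.225 and 0.197 m) and angle between stray_jar's own z axis and vertical below 0.1 rad and height (world z) of stray_jar between -0.006 and 0.006 m and linear speed of stray_jar below 0.02 m/s and x of biscuit_pack in the frame of packet_rack between -0.06 and 0.06 m and y of biscuit_pack in the frame of packet_rack between 0 and 0.17 m and angle between biscuit_pack's own z axis and vertical below 0.15 rad and height (world z) of biscuit_pack below 0.01 m and value of joint catch below 0.05 rad and velocity of joint divider below 0.01 m/s and ((x of tea_box in the frame of packet_rack between -0.06 and 0.06 m and y of tea_box in the frame of packet_rack between 0 and 0.17 m and angle between tea_box's own z axis and vertical below 0.15 rad and height (world z) of tea_box below 0.01 m and value of joint divider between 0.175 and 0.185 m and distance of violet_box from where it was at the start of the episode below 0.04 m and y of violet_box in the frame of packet_rack above 0.19 m) or (x of violet_box in the frame of packet_rack between -0.06 and 0.06 m and y of violet_box in the frame of packet_rack between 0 and 0.17 m and angle between violet_box's own z axis and vertical below 0.15 rad and height (world z) of violet_box below 0.01 m and value of joint divider between 0.193 and 0.203 m and distance of tea_box from where it was at the start of the episode below 0.04 m and y of tea_box in the frame of packet_rack above 0.19 m))); the robot touches nothing.
It fails at once if the pepper mill, pill bottle, mug, teaspoon or oil bottle is moved more than 4 cm (distance of any of pepper_mill, supplement, mug, teaspoon, oil_bottle from where it was at the start of the episode above 0.04 m).
It fails at once if the pepper mill, pill bottle, mug or oil bottle is tipped over (angle between any of pepper_mill, supplement, mug, oil_bottle's own z axis and vertical above 0.5 rad).
It fails at once if a packet is tipped over or lifted out of its place (angle between any of biscuit_pack, tea_box, violet_box's own z axis and vertical above 0.6 rad or height (world z) of any of biscuit_pack, tea_box, violet_box above 0.05 m).
It also fails if it takes over 61 s, if anything falls off the work surface, if the arm or the gripper's body presses on something with over 40 N, if the wrist force passes 120 N, or if a joint passes its speed limit or range.

## Working session

There is one attempt and no reset: what is moved stays moved. The work goes in short steps, Python scripts to look and compute and a tool call to move; the robot and the scene stay as the last step left them, time stands still between calls to the robot, and variables do not carry over. Pictures are saved under pics/ and viewed, at most 10 in all, crops included, and the job is handed in when it is done.

Besides the shell and the picture viewer there is one more tool, called after "Emit:" in YAML: its name, and indented under it one key for each argument. send_rows: Moves the arm, as the interface text tells. Its arguments: {"type":"object","properties":{"rows":{"type":"array","items":{"type":"array","items":{"type":"number"}}},"newtons":{"type":"number"}},"required":["rows"]}

```bash
mkdir -p pics; cat > h.py <<'E'
import numpy as np, cv2
from cell import ctrl
def cloud(n):
    im,d=ctrl.capture(n); m=ctrl.camera_model(n)
    v,u=np.mgrid[0:400,0:640]
    P=np.stack([(u-m['cx'])/m['fx']*d,(v-m['cy'])/m['fy']*d,d],-1)
    W=(P-np.array(m['t']))@np.array(m['R'])
    W[d==0]=np.nan
    return im,d,W
def save(n,im): cv2.imwrite('pics/'+n+'.png',im[...,::-1])
E
python3 - <<'E'
from h import *
for n in('scene','top'):
    im,d,W=cloud(n); save(n+'0',im); np.save(n+'0.npy',W)
    m=ctrl.camera_model(n); print(n,-np.array(m['R']).T@m['t'],m['fx'],(d==0).mean())
o=ctrl.observe(); print(o['t'],o['eef_rot'],o['opening'],ctrl.grip_point_offset)
E
```

```text
scene [ 0.09849283 -0.77204799  0.98364636] 507.59181583529295 0.00401953125
top [ 0.38312692 -0.09457718  1.18845831] 464.59599360097627 0.00395703125
0.1 [[-9.48357255e-01  3.17203412e-01 -7.16274912e-04]
 [ 3.17204220e-01  9.48354752e-01 -2.17868739e-03]
 [-1.18043557e-05 -2.29337941e-03 -9.99997370e-01]] 1.0010444732812642 0.0188
```

View pics/scene0.png

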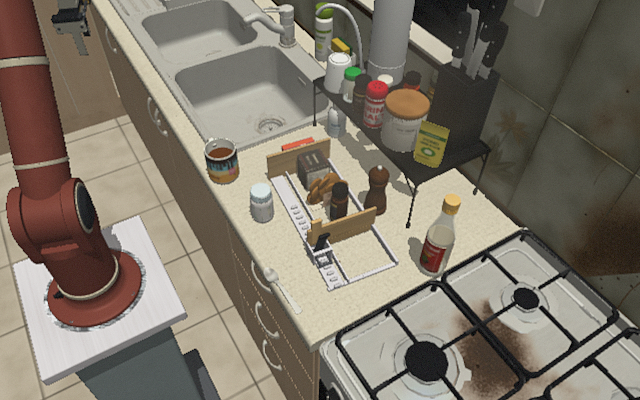

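View pics/top0.png

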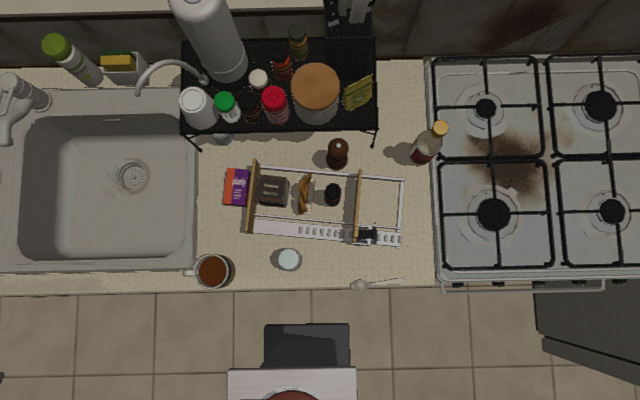

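The rack is at top px (245-405, 160-245): tea carton by the end wall, then biscuits, then the jar (332,195), then the divider (357,205). The violet carton is outside, so the target notch is 0.180.

```bash
python3 - <<'E'
from h import *
W=np.load('top0.npy'); im=cv2.imread('pics/top0.png')
def st(n,u0,u1,v0,v1,z0,z1):
    S=W[v0:v1,u0:u1].reshape(-1,3); S=S[(S[:,2]>z0)&(S[:,2]<z1)]
    r=cv2.minAreaRect(S[:,:2].astype(np.float32)) if len(S)>3 else 0
    print(n,len(S),S.mean(0).round(4),np.ptp(S,axis=0).round(3),r)
st('wall',240,265,155,240,.083,.096)
st('div',340,370,165,250,.078,.09)
st('jarcap',318,346,178,212,.112,.127)
st('bis',290,318,170,218,.05,.11)
st('tea',255,292,170,212,.074,.088)
st('grip+lever',340,385,220,250,.095,.13)
st('pill',272,308,242,275,.085,.105)
st('mill',322,352,132,172,.1,.16)
st('mug',185,240,245,292,.08,.11)
st('rail',255,405,215,250,.010,.025)
st('oil',405,450,115,170,.03,.25)
st('guide',255,410,160,185,.012,.026)
c=im[145:295,220:420]; cv2.imwrite('pics/c0.png',cv2.resize(c,None,fx=4,fy=4,interpolation=cv2.INTER_CUBIC))
E
```

```text
wall 280 [0.5738 0.0854 0.0891] [0.177 0.046 0.012] ((0.5722489953041077, 0.07334098219871521), (0.03656218200922012, 0.1783222109079361), 83.36677551269531)
div 231 [ 0.5445 -0.1717  0.0845] [0.174 0.067 0.01 ] ((0.5420889258384705, -0.1597309708595276), (0.1720564067363739, 0.0587712861597538), 5.139182090759277)
jarcap 210 [ 0.572  -0.1116  0.1199] [0.038 0.038 0.012] ((0.5718831419944763, -0.11146661639213562), (0.03698594123125076, 0.03621246665716171), 45.05195999145508)
bis 292 [ 0.5788 -0.0413  0.0747] [0.1   0.04  0.043] ((0.5827657580375671, -0.04613656550645828), (0.034782443195581436, 0.10199124366044998), 80.9490966796875)
tea 731 [0.5886 0.0384 0.0794] [0.083 0.074 0.012] ((0.5927945971488953, 0.04309890419244766), (0.07965907454490662, 0.07239843904972076), 80.97020721435547)
grip+lever 119 [ 0.4739 -0.1845  0.108 ] [0.032 0.052 0.019] ((0.47378095984458923, -0.18338416516780853), (0.05200587585568428, 0.025825757533311844), 81.99000549316406)
pill 362 [ 0.4169 -0.0044  0.0955] [0.047 0.049 0.017] ((0.41691118478775024, -0.0036011692136526108), (0.049239739775657654, 0.04666205123066902), 88.90074920654297)
mill 368 [ 0.6697 -0.1253  0.1323] [0.048 0.047 0.053] ((0.6726046204566956, -0.12554974853992462), (0.0471125990152359, 0.04680589959025383), 44.74736022949219)
mug 345 [0.3922 0.1869 0.0927] [0.08  0.107 0.022] ((0.387947142124176, 0.18373654782772064), (0.08207939565181732, 0.09821030497550964), 35.4083251953125)
rail 1374 [ 0.4898 -0.0967  0.0147] [0.089 0.373 0.015] ((0.492343544960022, -0.09720170497894287), (0.37189680337905884, 0.07882939279079437), 86.9174575805664)
oil 1115 [ 0.6726 -0.3379  0.1414] [0.143 0.1   0.212] ((0.7022557258605957, -0.35378870368003845), (0.14126059412956238, 0.0950159952044487), 11.569145202636719)
guide 543 [ 0.6381 -0.1069  0.0191] [0.067 0.374 0.014] ((0.6392543315887451, -0.10880467295646667), (0.3739822506904602, 0.0638369768857956), 89.05393981933594)
```

View pics/c0.png

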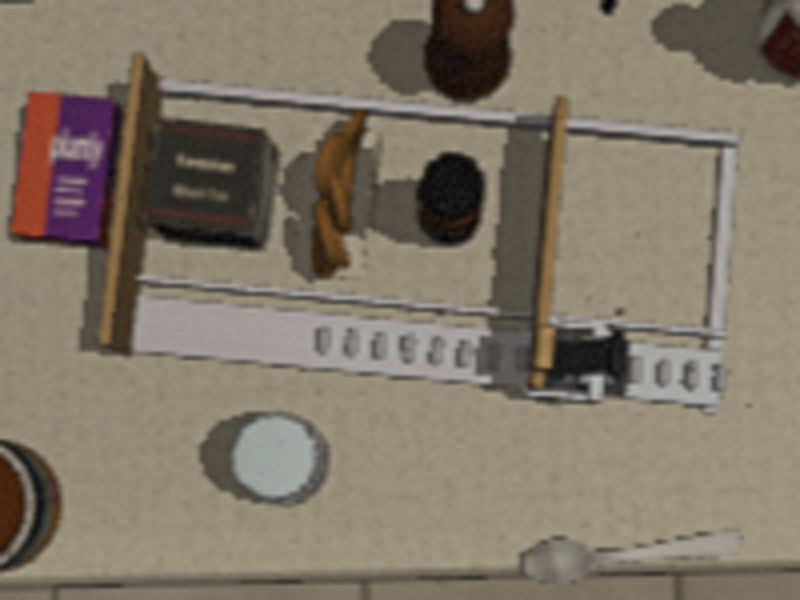

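The crop shows the jar cap at (450,197), divider edge-on at (550,240), lever bar black at (590,350). Clear gaps lie on both sides of the jar. Now the rack frame fit.

```bash
cat >> h.py <<'E'
def sel(W,u0,u1,v0,v1,z0,z1,ax):
    S=W[v0:v1,u0:u1].reshape(-1,3); S=S[(S[:,2]>z0)&(S[:,2]<z1)]
    a=S.astype(np.float64)
    for _ in range(4):   # line fit with trimming
        vx,vy,x,y=cv2.fitLine(a[:,:2].astype(np.float32),cv2.DIST_HUBER,0,.01,.01).ravel()
        n=np.array([-vy,vx]); e=(a[:,:2]-[x,y])@n; a=a[np.abs(e)<max(.006,1.2*e.std())]
    return np.array([vx,vy]),a
E
python3 - <<'E'
from h import *
W=np.load('top0.npy')
for n,b in dict(wall=(240,265,155,240,.086,.096),div=(345,365,165,222,.081,.09),guide=(262,405,160,185,.016,.024),near=(262,340,205,232,.017,.024),endbar=(395,408,180,250,.005,.03)).items():
    d,a=sel(W,*b,0); print(n,len(a),d,np.degrees(np.arctan2(d[1],d[0])).round(2),a.mean(0).round(4),a.min(0).round(3),a.max(0).round(3))
S=W[218:252,345:385].reshape(-1,3);S=S[S[:,2]>.088]
for s in S[np.argsort(S[:,1])][::6]: print(s.round(3))
E
```

```text
wall 245 [ 0.9928664  -0.11923204] -6.85 [0.5735 0.0869 0.0897] [0.485 0.073 0.086] [0.663 0.1   0.095]
div 166 [ 0.99310285 -0.11724629] -6.73 [ 0.5654 -0.1722  0.0847] [ 0.504 -0.181  0.081] [ 0.63  -0.163  0.089]
guide 410 [0.11735178 0.9930904 ] 83.26 [ 0.6374 -0.1105  0.0199] [ 0.613 -0.295  0.016] [0.662 0.068 0.024]
near 114 [0.11657667 0.9931817 ] 83.31 [ 0.5209 -0.0261  0.0199] [ 0.509 -0.126  0.017] [0.534 0.069 0.023]
endbar 270 [ 0.99309146 -0.11734305] -6.74 [ 0.5258 -0.2819  0.0096] [ 0.443 -0.297  0.005] [ 0.614 -0.267  0.024]
[ 0.475 -0.21   0.104]
[ 0.483 -0.207  0.111]
[ 0.47  -0.207  0.111]
[ 0.47  -0.205  0.107]
[ 0.46  -0.204  0.109]
[ 0.481 -0.202  0.11 ]
[ 0.467 -0.202  0.11 ]
[ 0.472 -0.2    0.106]
[ 0.463 -0.2    0.107]
[ 0.471 -0.198  0.101]
[ 0.478 -0.197  0.095]
[ 0.461 -0.196  0.097]
[ 0.471 -0.194  0.091]
[ 0.478 -0.167  0.109]
[ 0.464 -0.165  0.101]
[ 0.468 -0.165  0.111]
[ 0.48  -0.163  0.108]
[ 0.47  -0.162  0.112]
[ 0.487 -0.161  0.109]
[ 0.473 -0.16   0.111]
[ 0.465 -0.158  0.097]
[ 0.471 -0.158  0.111]
```

Emit:
send_rows:
  rows:
    - [4,-4.5,1,0,0,-5,0.3]
    - [8,-9,2,0,0,-10,0.3]
    - [12,-13.5,3,0,0,-15,0.3]
    - [16,-18,4,0,0,-20,0.3]
    - [20,-22.5,4,0,0,-26,0.3]
    - [24,-27,4,0,0,-32,0.3]
    - [28,-31.5,4,0,0,-38,0.3]
    - [32,-36,4,0,0,-44,0.3]
    - [33.5,-42,4,0,0,-51,0.3]
    - [35,-48,4,0,0,-58,0.3]
    - [36,-54,4,0,0,-65,0.3]
    - [36.5,-60,4,0,0,-70,0.3]
  newtons: 15

```text
t: 1.6
eef_pos: [0.5712, 0.0146, 0.2582]
eef_rot: [[-0.023, 1.0, -0.001], [1.0, 0.023, -0.0], [-0.0, -0.001, -1.0]]
force: [0.6, 0.1, 0.0]
opening: 0.651
finger_force: 0.0
```

Emit:
send_rows:
  rows:
    - [0.1,-5,0,0,0,-4,0.3]
    - [0.1,-10,0,0,0,-8.2,0.3]
    - [0.1,-12.8,-2,0,0,-8.2,0.3]
    - [0.1,-12.8,-6,0,0,-8.2,0.3]
    - [0.1,-12.8,-10,0,0,-8.2,0.3]
    - [0.1,-12.8,-13,0,0,-8.2,0.3]
    - [0.1,-12.8,-16,0,0,-8.2,0.3]
    - [0.1,-12.8,-18.2,0,0,-8.2,0.3]
    - [0.1,-12.8,-18.2,0,0,-8.2,0.3]

```text
t: 2.72
eef_pos: [0.5705, -0.111, 0.0747]
eef_rot: [[0.116, 0.993, -0.005], [0.993, -0.116, 0.001], [0.001, -0.005, -1.0]]
force: [-0.6, -0.5, 0.9]
opening: 0.652
finger_force: 0.0
```

Emit:
send_rows:
  rows:
    - [0,0,0,0,0,0,-0.2]
    - [0,0,0,0,0,0,-0.5]
    - [0,0,0,0,0,0,-0.5]
    - [0,0,0,0,0,0,-0.5]
    - [0,0,0,0,0,0,-0.5]
  newtons: 15

```text
t: 3.35
eef_pos: [0.5727, -0.1118, 0.0777]
eef_rot: [[0.117, 0.993, 0.002], [0.993, -0.117, -0.0], [0.0, 0.002, -1.0]]
force: [-1.6, 0.1, 6.6]
opening: 0.468
finger_force: 15.0
```

Emit:
send_rows:
  rows:
    - [0,0,3,0,0,0,-0.5]
    - [0,0,7,0,0,0,-0.5]
    - [0,0,11,0,0,0,-0.5]
    - [0,0,15,0,0,0,-0.5]
    - [-1,-4,16,0,0,0,-0.5]
    - [-2,-9,16,0,0,0,-0.5]
    - [-4,-14,16,0,0,0,-0.5]
    - [-5.2,-19,16,0,0,0,-0.5]
    - [-5.2,-21.6,16,0,0,0,-0.5]
    - [-5.2,-21.6,16,0,0,0,-0.5]
    - [-5.2,-21.6,12,0,0,0,-0.5]
    - [-5.2,-21.6,8,0,0,0,-0.5]

```text
t: 4.85
eef_pos: [0.5212, -0.3249, 0.1555]
eef_rot: [[0.114, 0.994, 0.001], [0.994, -0.114, 0.002], [0.002, 0.001, -1.0]]
force: [0.8, 0.0, -2.4]
opening: 0.472
finger_force: 15.0
```

```bash
python3 - <<'E'
from h import *
im,d,W=cloud('scene'); save('s1',im[130:330,220:480].repeat(3,0).repeat(3,1))
S=W.reshape(-1,3)
for x0 in (.48,.5,.52,.54):
    m=(abs(S[:,0]-x0)<.01)&(S[:,1]>-.40)&(S[:,1]<-.29)&(S[:,2]<.05); print(x0,S[m][:,2].max().round(3))
    for y0 in np.arange(-.39,-.29,.02):
        k=m&(abs(S[:,1]-y0)<.01); print(' %.2f %s'%(y0, S[k][:,2].max().round(3) if k.any() else None),end='')
    print()
print(ctrl.observe()['eef_pos'],ctrl.observe()['opening'])
E
```

```text
0.48 0.038
 -0.39 0.038 -0.37 0.003 -0.35 0.004 -0.33 0.004 -0.31 0.005 -0.29 0.004
0.5 0.04
 -0.39 0.04 -0.37 0.003 -0.35 0.003 -0.33 0.006 -0.31 0.006 -0.29 0.004
0.52 0.039
 -0.39 0.039 -0.37 0.004 -0.35 0.004 -0.33 0.005 -0.31 0.005 -0.29 0.009
0.54 0.036
 -0.39 0.036 -0.37 0.004 -0.35 0.004 -0.33 0.005 -0.31 0.002 -0.29 0.008
[ 0.51781518 -0.32224317  0.14932744] 0.4697624325110531
```

View pics/s1.png

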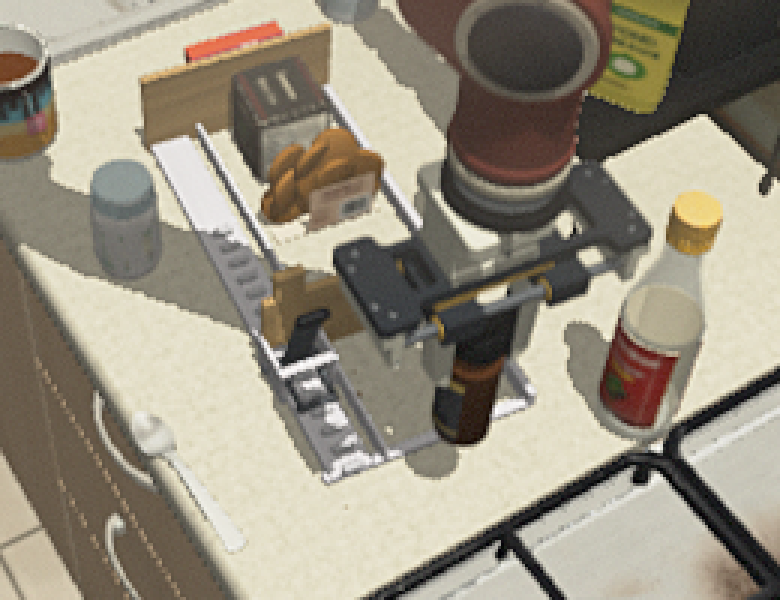

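The jar is held upright at about (470,380) in the crop, just beyond the rack's end bar, with the biscuits and carton still standing. Lowering it.

Emit:
send_rows:
  rows:
    - [0,-0.4,0,0,0,0,-0.5]
    - [0,-0.4,-3,0,0,0,-0.5]
    - [0,-0.4,-5,0,0,0,-0.5]
    - [0,-0.4,-6.3,0,0,0,-0.5]
    - [0,-0.4,-6.8,0,0,0,-0.5]
    - [0,-0.4,-6.8,0,0,0,-0.5]
    - [0,-0.4,-6.8,0,0,0,-0.5]

```text
t: 5.78
eef_pos: [0.5207, -0.3321, 0.0896]
eef_rot: [[0.117, 0.993, 0.002], [0.993, -0.117, -0.001], [-0.001, 0.002, -1.0]]
force: [0.4, -0.1, -1.8]
opening: 0.469
finger_force: 15.0
```

Emit:
send_rows:
  rows:
    - [0,0,-0.5,0,0,0,-0.5]
    - [0,0,-0.9,0,0,0,-0.5]
    - [0,0,-1.1,0,0,0,-0.5]
    - [0,0,-1.2,0,0,0,-0.5]
    - [0,0,-1.2,0,0,0,-0.5]

```text
t: 6.4
eef_pos: [0.5199, -0.3316, 0.0778]
eef_rot: [[0.117, 0.993, -0.0], [0.993, -0.117, 0.001], [0.001, -0.0, -1.0]]
force: [-1.5, 1.2, 5.4]
opening: 0.465
finger_force: 15.0
```

Emit:
send_rows:
  rows:
    - [0,0,0,0,0,0,-0.2]
    - [0,0,0,0,0,0,0.1]
    - [0,0,0,0,0,0,0.3]
    - [0,0,0,0,0,0,0.3]
    - [0,0,2,0,0,0,0.3]
    - [0,0,5,0,0,0,0.3]
    - [0,0,9,0,0,0,0.3]
    - [0,0,13,0,0,0,0.3]
    - [-2,5,16,0,0,0,0.3]
    - [-4,11,16,0,0,0,0.3]
    - [-4.8,14.5,16,0,0,0,0.3]

```text
t: 7.78
eef_pos: [0.4714, -0.1837, 0.237]
eef_rot: [[0.115, 0.993, 0.001], [0.993, -0.115, 0.002], [0.002, 0.0, -1.0]]
force: [0.1, 0.1, 0.7]
opening: 0.65
finger_force: 0.0
```

```bash
python3 - <<'E'
from h import *
for n in('top','scene'):
    im,d,W=cloud(n); S=W.reshape(-1,3)
    k=(abs(S[:,0]-.52)<.05)&(abs(S[:,1]+.332)<.04)&(S[:,2]>.01)&(S[:,2]<.14); J=S[k]
    for a,b in((.02,.05),(.05,.09),(.112,.13)):
        q=J[(J[:,2]>a)&(J[:,2]<b)]; print(n,a,len(q),q.mean(0).round(4) if len(q) else '',q.min(0).round(3) if len(q) else '',q.max(0).round(3) if len(q) else '')
    if n=='scene': save('s2',im[130:330,220:480].repeat(3,0).repeat(3,1))
o=ctrl.observe(); print(o['t'],np.round(o['joint_pos'],2),o['eef_pos'])
E
```

```text
top 0.02 1 [ 0.4994 -0.3381  0.0434] [ 0.499 -0.338  0.043] [ 0.499 -0.338  0.043]
top 0.05 7 [ 0.5011 -0.337   0.0788] [ 0.499 -0.344  0.065] [ 0.502 -0.332  0.088]
top 0.112 91 [ 0.5177 -0.3394  0.1199] [ 0.501 -0.349  0.115] [ 0.536 -0.329  0.127]
scene 0.02 138 [ 0.508  -0.3442  0.0349] [ 0.497 -0.354  0.02 ] [ 0.531 -0.32   0.05 ]
scene 0.05 285 [ 0.5096 -0.342   0.0739] [ 0.497 -0.354  0.05 ] [ 0.537 -0.313  0.09 ]
scene 0.112 255 [ 0.5183 -0.3345  0.1193] [ 0.5   -0.352  0.112] [ 0.539 -0.315  0.124]
7.875 [ 0.01  0.4   0.45  1.82 -0.21  0.98  0.44] [ 0.47186863 -0.18152126  0.23662202]
```

View pics/s2.png

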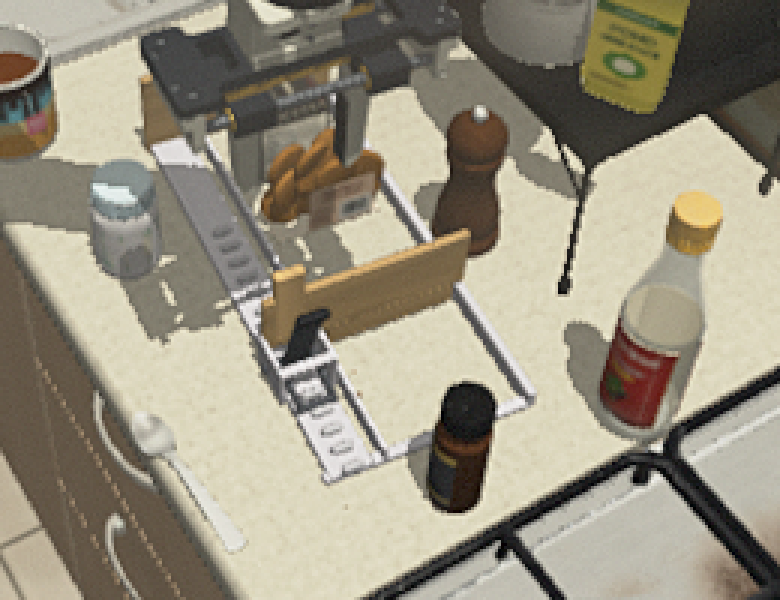

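The jar stands upright at crop (460,450), clear of the rack at about (0.518, -0.334). Next I turn the tool 90° over the grip.

Emit:
send_rows:
  rows:
    - [0,0,0,0,0,10,0.9]
    - [0,0,0,0,0,20,0.9]
    - [0,0,0,0,0,30,0.9]
    - [0,0,0,0,0,40,0.9]
    - [0,0,0,0,0,50,0.9]
    - [0,0,0,0,0,60,0.9]
    - [0,0,0,0,0,70,0.9]
    - [0,0,0,0,0,80,0.9]
    - [0,0,0,0,0,90,0.9]
    - [0.2,1,-3,0,0,90,0.9]
    - [0.2,1,-5,0,0,90,0.9]
    - [0.2,1,-5,0,0,90,0.9]
  newtons: 14

```text
t: 9.38
eef_pos: [0.4733, -0.1775, 0.1853]
eef_rot: [[-0.993, 0.118, -0.003], [0.118, 0.993, 0.0], [0.003, -0.0, -1.0]]
force: [0.1, -0.3, 0.0]
opening: 0.953
finger_force: 0.0
```

Emit:
send_rows:
  rows:
    - [0,0,0,0,0,0,0.9]
    - [0,0,0,0,0,0,0.9]

```text
t: 9.62
eef_pos: [0.4749, -0.1773, 0.1876]
eef_rot: [[-0.993, 0.117, 0.002], [0.117, 0.993, -0.001], [-0.002, -0.001, -1.0]]
force: [1.2, -0.8, -0.2]
opening: 0.952
finger_force: 0.0
```

Emit:
send_rows:
  rows:
    - [-0.1,0.3,-3,0,0,0,0.9]
    - [-0.1,0.3,-6,0,0,0,0.9]
    - [-0.1,0.3,-8.5,0,0,0,0.9]
    - [-0.1,0.3,-10,0,0,0,0.9]
    - [-0.1,0.3,-10.8,0,0,0,0.9]
    - [-0.1,0.3,-10.8,0,0,0,0.9]
    - [-0.1,0.3,-10.8,0,0,0,0.9]

```text
t: 10.5
eef_pos: [0.4738, -0.1739, 0.0794]
eef_rot: [[-0.993, 0.117, 0.002], [0.117, 0.993, -0.001], [-0.002, -0.0, -1.0]]
force: [-0.1, 0.4, 0.1]
opening: 0.95
finger_force: 0.0
```

Emit:
send_rows:
  rows:
    - [0,0,0,0,0,0,0.3]
    - [0,0,0,0,0,0,-0.2]
    - [0,0,0,0,0,0,-0.6]
    - [0,0,0,0,0,0,-0.6]
    - [0,0,0,0,0,0,-0.6]
    - [0,0,0,0,0,0,-0.6]
  newtons: 14

```text
t: 11.25
eef_pos: [0.4742, -0.173, 0.0795]
eef_rot: [[-0.993, 0.117, 0.002], [0.117, 0.993, 0.001], [-0.002, 0.001, -1.0]]
force: [-0.2, 1.4, 5.8]
opening: 0.357
finger_force: 7.6
```

Emit:
send_rows:
  rows:
    - [0,0,0,0,0,0,-1]
    - [0,0,0,0,0,0,-1]
    - [0,0,0,0,0,0,-1]
  newtons: 20

```text
t: 11.62
eef_pos: [0.4742, -0.1726, 0.0795]
eef_rot: [[-0.993, 0.116, 0.002], [0.116, 0.993, 0.001], [-0.002, 0.001, -1.0]]
force: [0.5, 1.0, 6.9]
opening: 0.317
finger_force: 20.0
```

Emit:
send_rows:
  rows:
    - [0.06,0.5,0,0,0,0,-1]
    - [0.12,1,0,0,0,0,-1]
    - [0.18,1.5,0,0,0,0,-1]
    - [0.24,2,0,0,0,0,-1]
    - [0.3,2.5,0,0,0,0,-1]
    - [0.35,3,0,0,0,0,-1]
    - [0.41,3.5,0,0,0,0,-1]
    - [0.47,4,0,0,0,0,-1]
    - [0.53,4.5,0,0,0,0,-1]
    - [0.59,5,0,0,0,0,-1]
    - [0.65,5.5,0,0,0,0,-1]
    - [0.71,6,0,0,0,0,-1]

```text
t: 13.12
eef_pos: [0.4812, -0.1134, 0.0795]
eef_rot: [[-0.993, 0.117, 0.002], [0.117, 0.993, -0.0], [-0.002, 0.0, -1.0]]
force: [-0.6, -1.6, 6.6]
opening: 0.318
finger_force: 20.0
```

Emit:
send_rows:
  rows:
    - [0.06,0.5,0,0,0,0,-1]
    - [0.12,1,0,0,0,0,-1]
    - [0.18,1.5,0,0,0,0,-1]
    - [0.24,2,0,0,0,0,-1]
    - [0.3,2.5,0,0,0,0,-1]
    - [0.35,3,0,0,0,0,-1]
    - [0.41,3.5,0,0,0,0,-1]
    - [0.47,4,0,0,0,0,-1]
    - [0.53,4.5,0,0,0,0,-1]
    - [0.59,5,0,0,0,0,-1]
    - [0.59,5,0,0,0,0,-1]

```text
t: 14.5
eef_pos: [0.4872, -0.0625, 0.0795]
eef_rot: [[-0.993, 0.116, 0.002], [0.116, 0.993, 0.001], [-0.002, 0.001, -1.0]]
force: [-0.3, 0.5, 6.0]
opening: 0.324
finger_force: 20.0
```

```bash
python3 - <<'E'
from h import *
o=ctrl.observe(); ey=np.array([.1174,.9931]); O=np.array([.5755,-.0876])
print(o['t'],(np.array(o['eef_pos'])[:2]-O)@ey)
im,d,W=cloud('scene'); save('s3',im[130:330,200:460].repeat(3,0).repeat(3,1))
im,d,W=cloud('top'); S=W.reshape(-1,3); r=S[:,:2]-O; y=r@ey; x=r@np.array([.9931,-.1174])
k=(S[:,2]>.08)&(S[:,2]<.089)&(x>0.0)&(x<.07)
for a in np.arange(-.05,.19,.01):
    q=k&(abs(y-a)<.005); print('%.2f:%d'%(a,q.sum()),end=' ')
q=k&(x>.055)&(y<.12); print(np.median(y[q]) if q.any() else '')
E
```

```text
14.5 0.014521555518797214
-0.05:0 -0.04:0 -0.03:0 -0.02:0 -0.01:0 0.00:0 0.01:0 0.02:41 0.03:41 0.04:0 0.05:24 0.06:11 0.07:0 0.08:0 0.09:1 0.10:25 0.11:27 0.12:20 0.13:30 0.14:32 0.15:25 0.16:10 0.17:40 0.18:13 0.024819548366146586
```

View pics/s3.png

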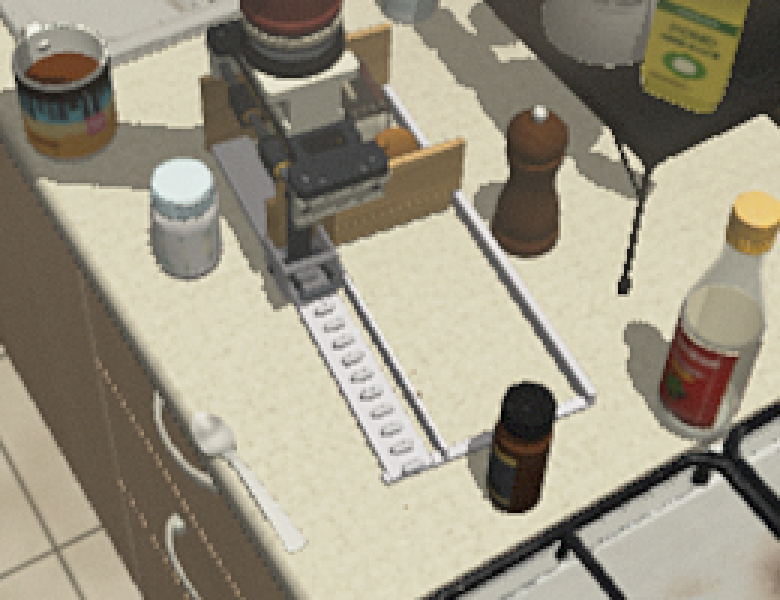

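Divider has slid (plate from crop (270,240) to (465,160)), joint about 0.164; jar and the rest are undisturbed. About 16 mm left.

Emit:
send_rows:
  rows:
    - [0.04,0.3,0,0,0,0,-1]
    - [0.07,0.6,0,0,0,0,-1]
    - [0.1,0.9,0,0,0,0,-1]
    - [0.14,1.2,0,0,0,0,-1]
    - [0.17,1.4,0,0,0,0,-1]
    - [0.19,1.6,0,0,0,0,-1]
    - [0.19,1.6,0,0,0,0,-1]
    - [0.19,1.6,0,0,0,0,-1]

```text
t: 15.6
eef_pos: [0.4889, -0.0479, 0.0795]
eef_rot: [[-0.993, 0.117, 0.002], [0.117, 0.993, -0.0], [-0.002, -0.0, -1.0]]
force: [-0.6, -1.4, 6.4]
opening: 0.317
finger_force: 20.0
```

```bash
cat > m.py <<'E'
from h import *
o=ctrl.observe(); ey=np.array([.1174,.9931]); ex=np.array([.9931,-.1174]); O=np.array([.5755,-.0876])
print(o['t'],'tcp y',(np.array(o['eef_pos'])[:2]-O)@ey,o['force'])
im,d,W=cloud('top'); S=W.reshape(-1,3); r=S[:,:2]-O; y=r@ey; x=r@ex
for z0 in (.08,.083):
    q=(S[:,2]>z0)&(S[:,2]<.089)&(x>.056)&(x<.068)&(y<.12); print(q.sum(),'joint',np.median(y[q])+.139)
E
python3 m.py
```

```text
15.6 tcp y 0.02929636024806743 [-0.62384059 -1.35110179  6.39609159]
11 joint 0.17883715720559806
9 joint 0.17913287206460998
```

Emit:
send_rows:
  rows:
    - [0,0.1,0,0,0,0,-1]
    - [0,0.1,0,0,0,0,-1]
    - [0,0.1,0,0,0,0,-0.2]
    - [0,0.1,0,0,0,0,0.2]
    - [0,0.1,0,0,0,0,0.6]
    - [0,0.1,0,0,0,0,0.8]
    - [0,0.1,0,0,0,0,0.8]
    - [0,0.1,0,0,0,0,0.8]

```text
t: 16.65
eef_pos: [0.4882, -0.0453, 0.0788]
eef_rot: [[-0.993, 0.116, 0.0], [0.116, 0.993, 0.001], [0.0, 0.001, -1.0]]
force: [1.1, 0.3, 0.3]
opening: 0.876
finger_force: 0.0
```

```bash
python3 m.py; python3 -c "
from h import *
print(ctrl.observe()['opening'],ctrl.observe()['finger_force'])"
```

```text
16.65 tcp y 0.031741615317652294 [1.13450302 0.25225526 0.3491059 ]
12 joint 0.18118401451551389
12 joint 0.18118401451551389
0.8898557635216191 0.0
```

Emit:
send_rows:
  rows:
    - [0,0,0,0,0,0,1]
    - [0,0,2,0,0,0,1]
    - [0,0,5,0,0,0,1]
    - [0,0,9,0,0,0,1]
    - [0,0,13,0,0,0,1]
    - [0,0,17,0,0,0,1]
    - [-1,5,20,0,0,0,1]
    - [-1,10,20,0,0,0,1]
    - [-1,15,20,0,0,0,1]
    - [-1,20,20,0,0,0,1]
    - [-1,25,20,0,0,0,1]
    - [-1,25,20,0,0,0,1]

```text
t: 18.2
eef_pos: [0.4765, 0.2091, 0.2784]
eef_rot: [[-0.994, 0.107, -0.001], [0.107, 0.994, 0.003], [0.001, 0.003, -1.0]]
force: [0.1, -0.8, 0.2]
opening: 1.001
finger_force: 0.0
```

```bash
cat >> m.py <<'E'
save('t4',cv2.resize(im[145:295,200:420],None,fx=3.6,fy=3.6))
k=(abs(x+.091)<.016)&(y>-.03)&(y<.06)&(S[:,2]>.09)&(S[:,2]<.13)
print('grip y span',y[k].min(),y[k].max())
k=(abs(x)<.055)&(S[:,2]>.03)&(S[:,2]<.12)
print('tea',np.ptp(S[k&(y>.1)&(y<.165)],axis=0))
E
python3 m.py
```

```text
18.2 tcp y 0.28299551980166154 [ 0.07660149 -0.76205946  0.23009885]
12 joint 0.1813676727763198
10 joint 0.18146444906609804
grip y span -0.005255328490406272 0.04659573672565731
tea [0.07226429 0.06969043 0.05412467]
```

View pics/t4.png

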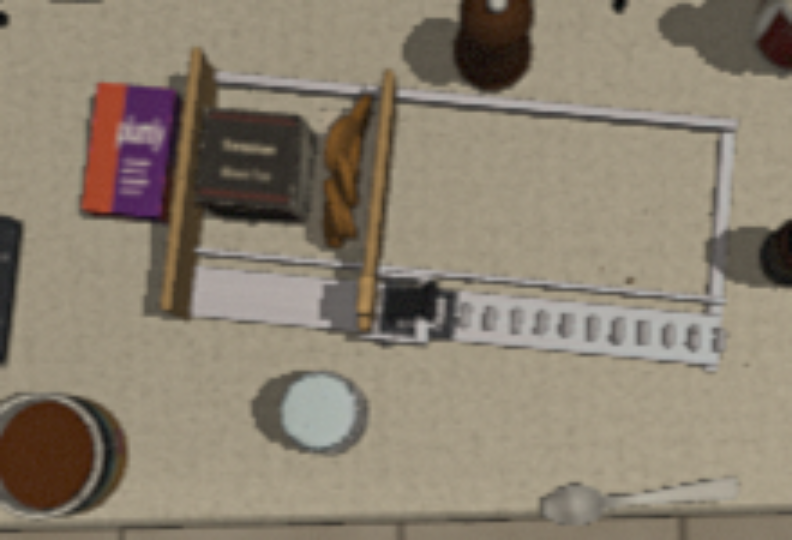

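The picture shows the divider tight on the biscuits and tea carton (plate at 375,200), lever home (grip span 52 mm), everything else in place.

```bash
python3 -c "
from h import *
print(ctrl.finish_job())"
```

```text
the job is handed in; nothing more can be done
None
```

I handed the job in at about 18 s of the 61 s allowed, with no verdict returned: the jar stands upright on the worktop outside the rack, and the divider measures about 0.181 m (the 0.180 notch, for the tea carton) with its lever home and the packets upright against the end wall.

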